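Turn the carousel until the espresso cup faces front

ROBOT

A 6-joint arm with a two-finger parallel gripper is mounted at the origin on a cart in front of the work surface, level with it; the furniture and walls round the work are solid. World frame = base frame: x ahead of the robot, y to its left, z up, the work surface at z = 0. Lengths are in m, angles in degrees, forces in N, time in s.
With the tool pointing down it reaches from about 0.3 to 0.875 m from the base axis. Payload 4.2 kg.
Tool frame: the origin (TCP) lies between the finger pads, 19 mm behind the fingertips; this is the grasp point; z points along the fingers, y is the line along which they close (so a half turn about z gives the same grasp; the last joint's range is limited). The gripper opens to 85 mm and grips with 20 to 120 N. Pads are 22 mm wide; open, the fingers measure 114 mm over their backs; the gripper's body (76 mm by 85 mm) begins 54 mm behind the grasp point. The pads swing forward as they close: fully open they stand 13 mm farther back than shut.
Start: joints at [71.276, 18.312, 89.639, -0, 72.044, -1.146], TCP at [0.174, 0.548, 0.25] pointing down, gripper open.
Joint ranges: [-177.97, 177.97], [-48.28, 115.42], [12.27, 149.76], [-77.06, 257.06], [2.81, 150.46], [-146.56, 146.56]. Speed limits (degrees/s): [147.25, 147.25, 180, 180, 180, 180].

INTERFACE

Orientations are given as [roll, pitch, yaw] about the fixed x, y, z axes, in that order (R = Rz(yaw) Ry(pitch) Rx(roll)).
In Python, from rig import robot, eyes gives the robot as it stands.
- The arm moves only by the shell command python3 -m pendant 'ROWS' [FORCE]. ROWS is a JSON object whose one key "commands" holds a list of rows, each an object of numbers: "x", "y", "z": the shift along the tool's x, y, z in mm; "wx", "wy", "wz": the turn, a rotation vector about the tool's x, y, z in rad; "hand": the finger opening in mm, from 0 to 85.4. A call has 1 to 20 rows; each row is the pose to reach, as a shift and turn from the pose commanded when the call began, along the tool's axes at that moment; what a row does not reach only later rows make up. A row lasts 1/8 s, in which the tool goes at most 62.5 mm and 10.7 degrees, less where a joint would pass 70% of its speed; a pose out of reach is approached as far as the arm can. A call with a gripper value outside its range is refused whole. The fingers move at their own pace and stop on an object; FORCE is the grip in N (left out, the last holds). Time passes only in rows, so rows that repeat a pose let the fingers close. It gives the time, the measured TCP pose, the force, the opening and the grip force at its end, in the units of the state.
- robot.state(): the state, without advancing time (a new reading comes with each control period).
- eyes.read_camera(name): name is "scene" or "top" or "wrist"; returns the picture (420x560x3 uint8, red, green, blue); there is no depth.
- eyes.camera_params(name): a dict with "fx", "fy", "cx", "cy" (pixels), "distortion" ([k1, k2, p1, p2, k3] as OpenCV has them; the pictures are not rectified), "pose" (4x4, takes a point from camera to world coordinates). Camera axes: x right, y up, looking along -z (the intrinsics and any distortion apply to the point x, -y, -z); pixel columns grow to the right and rows downward; lengths in m; the calibration is good to about 2 mm. A picture is of the moment at which its call begins: read the wrist's pose just before it. camera_params takes no time and is no camera call; for the wrist camera it gives the pose at the moment of the call.
- robot.sign_off(): hands the job in; it is judged then, once.
The state is a dict: "time_s": time; "q": joint angles; "joint_velocities": joint speeds; "effort": joint torques, N m; "eef_pos": TCP position; "ee_rot": TCP orientation; "ft_force": force on the tool from outside, world axes, zero at the start; "moment": the same for the moment, N m; "width": finger opening in m; "grip_force": force on a finger pad.
Only numpy, scipy, OpenCV 4.12 (cv2) and the standard library are available. Lean on these libraries where they do the work, as an engineer would, in place of code of your own. Each camera call takes 0.05 s, during which the arm holds its last target. There are 200 camera calls.

TASK

Turn the round wooden carousel by pushing the posts on its rim with your fingertips, gently, until the espresso cup on it stands at the front, its bowl right behind the metal pointer of the fixed foot; either direction will do. Do not touch or upset anything that stands on the tray, leave the other things on the worktop where they are, and let go when the tray has stopped.

Things in the scene. Friction and masses are not known exactly. Their poses are not given: they have to be found in the camera images.
- carousel_foot: Fixed steel foot, a disc of radius 85 mm under the tray; never moves. Origin on the turning axis, z = 0; its -x axis points along the pointer, roughly towards the robot (within 0.5 rad). The pointer is a flat bar 22 mm wide, 7 mm high, with a diamond tip 11 mm high, sticking out low beyond the tray.
- pointer_tip (a point): Upper end of the pointer's tip, 166 mm from the turning axis and 11 mm above the worktop. The cup must end on the line from the axis to here. (A microwave 0.26 m tall stands to the right of the carousel, its handle and knobs reaching to y = -0.11: keep the TCP left of y = -0.05.)
- carousel_tray (a joint): Angle of the pale wooden tray on its foot, rad, counterclockwise from above positive; turns over four turns either way. Dry friction of about 0.15 Nm (about 1 N at a post) stops it where it is left, without coasting. Tray 264 mm across (290 over the posts' bosses), floor top 24 mm, rim top 34 mm above the worktop.
- post_0 (a point): Centre of the top of finger post 0 of the tray, 72 mm above the worktop, 135 mm from the turning axis, at tray angle 0 degrees. Upright round wooden post, 16 mm in diameter, standing from 34 to 72 mm above the worktop on a round boss of 24 mm; six alike, 60 degrees apart on the rim. It turns with the tray.
- post_1 (a point): Centre of the top of finger post 1 of the tray, 72 mm above the worktop, 135 mm from the turning axis, at tray angle 60 degrees. Upright round wooden post, 16 mm in diameter, standing from 34 to 72 mm above the worktop on a round boss of 24 mm; six alike, 60 degrees apart on the rim. It turns with the tray.
- post_2 (a point): Centre of the top of finger post 2 of the tray, 72 mm above the worktop, 135 mm from the turning axis, at tray angle 120 degrees. Upright round wooden post, 16 mm in diameter, standing from 34 to 72 mm above the worktop on a round boss of 24 mm; six alike, 60 degrees apart on the rim. It turns with the tray.
- post_3 (a point): Centre of the top of finger post 3 of the tray, 72 mm above the worktop, 135 mm from the turning axis, at tray angle 180 degrees. Upright round wooden post, 16 mm in diameter, standing from 34 to 72 mm above the worktop on a round boss of 24 mm; six alike, 60 degrees apart on the rim. It turns with the tray.
- post_4 (a point): Centre of the top of finger post 4 of the tray, 72 mm above the worktop, 135 mm from the turning axis, at tray angle 240 degrees. Upright round wooden post, 16 mm in diameter, standing from 34 to 72 mm above the worktop on a round boss of 24 mm; six alike, 60 degrees apart on the rim. It turns with the tray.
- post_5 (a point): Centre of the top of finger post 5 of the tray, 72 mm above the worktop, 135 mm from the turning axis, at tray angle 300 degrees. Upright round wooden post, 16 mm in diameter, standing from 34 to 72 mm above the worktop on a round boss of 24 mm; six alike, 60 degrees apart on the rim. It turns with the tray.
- cup: Espresso cup standing on the tray, low and with a handle, 65 mm across, 94 mm with the handle, 52 mm high (top 76 mm above the worktop). Loose; it rides with the tray. Origin at the underside, in the middle of bowl and handle together; the handle points to its -y.
- cup_bowl (a point): Centre of the mouth of the espresso cup's bowl (14.5 mm along +y from the cup's origin, 52 mm up). Between 40 and 95 mm from the turning axis. This point must come to the front, behind the pointer.
- salt: Glass shaker with black cap, 41 mm in diameter, 85 mm high (top 109 mm above the worktop), loose on the tray. Origin at the centre of its underside.
- pepper: A second glass shaker of the same shape and size, loose on the tray. Origin at the centre of its underside.
- tumbler: Clear tumbler upside down, 63 mm in diameter, 86 mm high (top 110 mm above the worktop), loose on the tray. Origin at the centre of its underside.
- mug: Large mug, 78 x 116 x 101 mm, on the worktop to the left of the carousel; bystander. Origin at the middle of its underside.
- teaspoon: Teaspoon, 132 x 27 x 13 mm, lying to the right; bystander. Origin at its middle, on the worktop.
- matches: Matchbox, 36 x 53 x 15 mm, lying to the right; bystander. Origin at the middle of its underside.
- capsule: Coffee capsule, 37 mm in diameter, 27 mm high, to the left; bystander. Origin at the middle of its underside.
Not all that is in view belongs to the job. Leave any turquoise look-alike of the salt alone.

How it is judged (in metres and radians):
At the end, for the whole second after the job is handed in: The centre of the espresso cup's bowl lies on the front side of the axis within 12 mm of the line from the turning axis to the pointer's tip; the tray is at rest; cup, shakers and tumbler stand upright on the tray (y of cup_bowl in the frame of carousel_foot between -0.012 and 0.012 m and x of cup_bowl in the frame of carousel_foot below -0.025 m and velocity of joint carousel_tray between -0.05 and 0.05 rad/s and angle between each of cup, salt, pepper, tumbler's own z axis and vertical below 0.1 rad and height (world z) of cup between 0.018 and 0.03 m and height (world z) of salt between 0.018 and 0.03 m and height (world z) of pepper between 0.018 and 0.03 m and height (world z) of tumbler between 0.018 and 0.03 m and linear speed of each of cup, salt, pepper, tumbler below 0.03 m/s); the robot touches nothing.
It fails at once if the robot touches something that stands on the tray (contact force between any of the arm, the fingers and cup above 0.5 N or contact force between any of the arm, the fingers and salt above 0.5 N or contact force between any of the arm, the fingers and pepper above 0.5 N or contact force between any of the arm, the fingers and tumbler above 0.5 N).
It fails at once if something on the tray is lifted more than 15 mm, falls off or tips over (height (world z) of any of cup, salt, pepper, tumbler above 0.039 m or height (world z) of any of cup, salt, pepper, tumbler below 0.01 m or angle between any of cup, salt, pepper, tumbler's own z axis and vertical above 0.3 rad).
It fails at once if the tray is spun fast (over 2.5 rad/s) (velocity of joint carousel_tray above 2.5 rad/s or velocity of joint carousel_tray below -2.5 rad/s).
It fails at once if a thing on the worktop is moved more than 20 mm (distance of any of mug, teaspoon, matches, capsule from where it was at the start of the episode above 0.02 m).
It also fails if it takes over 61 s, if anything falls off the work surface, if the arm or the gripper's body presses on something with over 40 N, if the wrist force passes 120 N, or if a joint passes its speed limit or range.

## Working session

There is one attempt and no reset: what is moved stays moved. The work goes in short steps, Python scripts to look and compute and a shell command to move; the robot and the scene stay as the last step left them, time stands still between calls to the robot, and variables do not carry over. Pictures are saved under pics/ and viewed, at most 10 in all, crops included, and the job is handed in when it is done.

```bash
mkdir -p pics; cat > h.py <<'E'
import numpy as np,cv2
from rig import robot,eyes
def shot(n,f):
    p=eyes.camera_params(n);im=eyes.read_camera(n);cv2.imwrite('pics/'+f,im[:,:,::-1]);return im,p
def K(p):return np.array([[p['fx'],0,p['cx']],[0,p['fy'],p['cy']],[0,0,1.]]),np.array(p['distortion'],float)
def ray(p,uv,z):
    k,d=K(p);T=np.array(p['pose'])
    q=cv2.undistortPoints(np.array(uv,float).reshape(-1,1,2),k,d)[:,0]
    D=np.c_[q[:,0],-q[:,1],-np.ones(len(q))]@T[:3,:3].T;o=T[:3,3]
    return o+D*((z-o[2])/D[:,2])[:,None]
def proj(p,X):
    k,d=K(p);T=np.array(p['pose']);c=(np.atleast_2d(X)-T[:3,3])@T[:3,:3]
    return cv2.projectPoints(c*[1,-1,-1],np.zeros(3),np.zeros(3),k,d)[0][:,0]
E
python3 - <<'E'
from h import *
a,p=shot('top','top0.png');b,q=shot('scene','sc0.png')
print(np.array(p['pose']).round(3),p['fx'],p['distortion']);print(np.array(q['pose']).round(3))
s=robot.state();print(s['eef_pos'],s['ee_rot'],s['time_s'],s['ft_force'])
E
```

```text
[[-0.358  0.838 -0.413 -0.15 ]
 [-0.934 -0.319  0.162  0.384]
 [ 0.004  0.443  0.896  1.573]
 [ 0.     0.     0.     1.   ]] 466.57773436438833 [-0.09092885  0.          0.          0.          0.        ]
[[ 0.627  0.324 -0.709 -0.379]
 [-0.779  0.241 -0.579 -0.692]
 [-0.017  0.915  0.404  0.621]
 [ 0.     0.     0.     1.   ]]
[0.17351971 0.5477667  0.24926001] [-1.79906576e+02 -1.34658086e-03  1.62425884e+02] 0.1 [-0.30266688 -0.65733062  0.60042184]
```

View pics/top0.png

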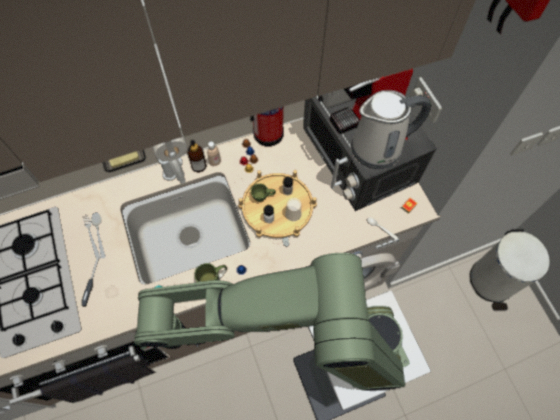

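View pics/sc0.png

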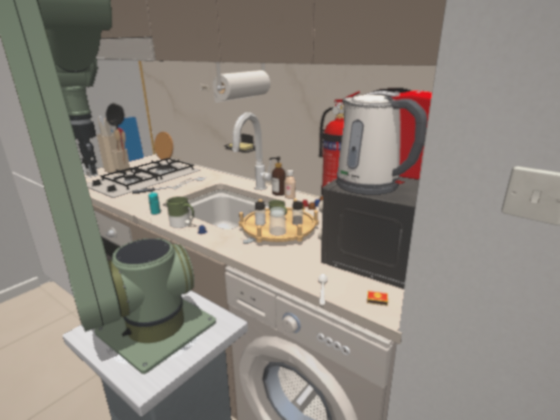

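The top view shows the tray at about (278,206), with a green cup near (260,192), dark-capped shakers near (288,185) and (268,213), a tumbler near (293,209) and the pointer near (286,243). The turquoise look-alike stands off the tray, at scene (154,203). I'll enlarge the tray next.

```bash
python3 - <<'E'
from h import *
a=cv2.imread('pics/top0.png')[160:255,225:335]
cv2.imwrite('pics/c1.png',cv2.resize(a,None,fx=6,fy=6,interpolation=cv2.INTER_CUBIC))
p=eyes.camera_params('top')
print(ray(p,[(278,206),(286,243),(260,192)],.03).round(3))
E
```

```text
[[0.582 0.1   0.03 ]
 [0.434 0.127 0.03 ]
 [0.662 0.143 0.03 ]]
```

View pics/c1.png

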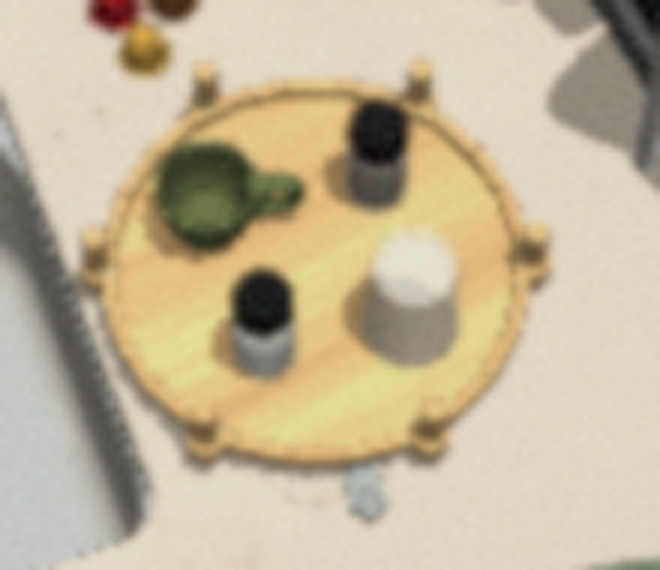

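In this crop the six post tops are at about (206,68), (420,66), (532,234), (432,420), (203,422) and (95,236). The cup's mouth is at about (207,185) with the handle to its right, the pointer tip at about (367,497), and two black-capped shakers and the tumbler also stand on the tray.

```bash
python3 - <<'E'
from h import *
from scipy.optimize import least_squares
p=eyes.camera_params('top')
f=lambda l:np.array(l)/6.+[225-.42,160-.42]
posts=ray(p,f([(206,68),(420,66),(532,234),(432,420),(203,422),(95,236)]),.072)[:,:2]
k=np.arange(6)
def mod(v):a=v[2]-k*np.pi/3;return v[:2]+.135*np.c_[np.cos(a),np.sin(a)]
r=least_squares(lambda v:(mod(v)-posts).ravel(),[.58,.1,.6])
c=r.x[:2];print(c,np.degrees(r.x[2]),(r.fun.reshape(-1,2)*1e3).round(1).tolist())
def pol(n,X):d=X[0,:2]-c;print(n,X[0].round(3),'r',np.hypot(*d).round(4),'ang',np.degrees(np.arctan2(d[1],d[0])).round(1))
pol('tip',ray(p,f([(367,497)]),.011))
pol('bowl',ray(p,f([(207,187)]),.076))
for n,u,z in(('saltA',(379,127),.109),('pepB',(264,298),.109),('tumb',(414,268),.11)):pol(n,ray(p,f([u]),z))
# all scene: posts in scene view for check
q=eyes.camera_params('scene')
print(proj(q,np.c_[mod(r.x),np.full(6,.072)]).round(0).tolist())
for n,uv,z in (('mug',(207,273),.05),('caps',(241,269),.02)):print(n,ray(p,[uv],z).round(3))
E
```

```text
[0.59006238 0.10139152] 9.640523447008281 [[-2.9, 1.8], [-3.6, 0.8], [-2.1, -2.6], [4.8, -1.5], [5.0, -0.9], [-1.3, 2.4]]
tip [0.444 0.124 0.011] r 0.1482 ang 171.4
bowl [0.644 0.151 0.076] r 0.0733 ang 42.8
saltA [0.628 0.045 0.109] r 0.0678 ang -55.8
pepB [0.545 0.15  0.109] r 0.0667 ang 132.7
tumb [0.531 0.061 0.11 ] r 0.071 ang -145.7
[[294.0, 198.0], [314.0, 210.0], [297.0, 224.0], [257.0, 225.0], [239.0, 212.0], [259.0, 199.0]]
mug [[0.419 0.424 0.05 ]]
caps [[0.402 0.308 0.02 ]]
```

```bash
python3 -m pendant '{"commands":[{"x":-15,"y":-14,"z":-20,"wz":0.08,"hand":0},{"x":-50,"y":-45,"z":-50,"wz":0.2,"hand":0},{"x":-90,"y":-80,"z":-50,"wz":0.3,"hand":0},{"x":-130,"y":-116,"z":-50,"wz":0.4,"hand":0},{"x":-170,"y":-152,"z":-50,"wz":0.5,"hand":0},{"x":-210,"y":-188,"z":-50,"wz":0.6,"hand":0},{"x":-250,"y":-224,"z":-50,"wz":0.7,"hand":0},{"x":-290,"y":-260,"z":-50,"wz":0.8,"hand":0},{"x":-325,"y":-292,"z":-50,"wz":0.9,"hand":0},{"x":-350,"y":-314,"z":-50,"wz":0.97,"hand":0},{"x":-361,"y":-324,"z":-50,"wz":1.0,"hand":0},{"x":-361,"y":-324,"z":-50,"wz":1.0,"hand":0},{"x":-361,"y":-324,"z":-50,"wz":1.0,"hand":0}]}'; python3 - <<'E'
from h import *
a,p=shot('wrist','w1.png');s=robot.state();print(s['eef_pos'],s['ee_rot'],s['q'],s['width'])
print(np.array(p['pose']).round(3),p['fx'])
b=cv2.imread('pics/top0.png')
E
```

```text
[0.17356353 0.54783418 0.24939181] [-1.79922993e+02 -5.81052322e-04  1.62420387e+02] [ 7.12747317e+01  1.83426636e+01  8.96887615e+01 -1.00782814e-03
  7.20455779e+01 -1.14534486e+00] 0.08547678789937499
[[ 0.302 -0.917 -0.261  0.108]
 [ 0.953  0.29   0.085  0.568]
 [-0.002 -0.275  0.962  0.373]
 [ 0.     0.     0.     1.   ]] 292.9380774741151invalid input at $.commands[0]: expected keys x, y, z, wx, wy, wz, hand
```

View pics/w1.png

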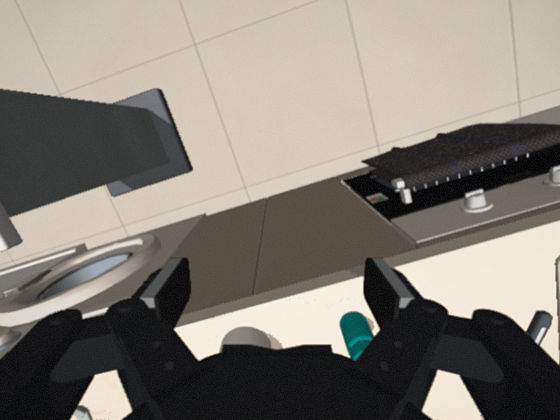

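The call was refused because every row needs all keys. The wrist picture shows only the floor, the turquoise decoy at (356,333) and the mug at (245,340). The camera looks to the tool's +x side, so I'll adjust the viewing pose.

```bash
python3 -m pendant '{"commands":[{"x":-15,"y":-11,"z":-20,"wx":0,"wy":0,"wz":0.05,"hand":0},{"x":-50,"y":-38,"z":-50,"wx":0,"wy":0,"wz":0.12,"hand":0},{"x":-95,"y":-72,"z":-80,"wx":0,"wy":0,"wz":0.22,"hand":0},{"x":-140,"y":-106,"z":-100,"wx":0,"wy":0,"wz":0.32,"hand":0},{"x":-185,"y":-140,"z":-110,"wx":0,"wy":0,"wz":0.42,"hand":0},{"x":-230,"y":-174,"z":-120,"wx":0,"wy":0,"wz":0.52,"hand":0},{"x":-275,"y":-208,"z":-130,"wx":0,"wy":0,"wz":0.62,"hand":0},{"x":-320,"y":-242,"z":-130,"wx":0,"wy":0,"wz":0.72,"hand":0},{"x":-365,"y":-276,"z":-130,"wx":0,"wy":0,"wz":0.82,"hand":0},{"x":-410,"y":-310,"z":-130,"wx":0,"wy":0,"wz":0.9,"hand":0},{"x":-450,"y":-340,"z":-130,"wx":0,"wy":0,"wz":0.97,"hand":0},{"x":-470,"y":-355,"z":-130,"wx":0,"wy":0,"wz":1.0,"hand":0},{"x":-477,"y":-361,"z":-130,"wx":0,"wy":0,"wz":1.0,"hand":0},{"x":-477,"y":-361,"z":-130,"wx":0,"wy":0,"wz":1.0,"hand":0},{"x":-477,"y":-361,"z":-130,"wx":0,"wy":0,"wz":1.0,"hand":0}]}'; python3 - <<'E'
from h import *
a,p=shot('wrist','w2.png');s=robot.state();print(s['eef_pos'],s['ee_rot'],s['q'],s['width'])
np.savez('w2.npz',**{k:np.array(v) for k,v in p.items()})
E
```

```text
time_s: 2.02
eef_pos: [0.5188, 0.0609, 0.3801]
ee_rot: [180.0, -0.0, 105.2]
ft_force: [-0.1, -0.1, 0.2]
width: -0.0001
grip_force: 0.0
[0.51880047 0.0608913  0.38022366] [ 1.79984102e+02 -2.18726233e-02  1.05215842e+02] [ 5.41873653e+00  1.03759200e+01  8.20183968e+01  2.42802694e-02
  8.75937390e+01 -9.79811890e+00] -0.00024018523525920368
```

View pics/w2.png

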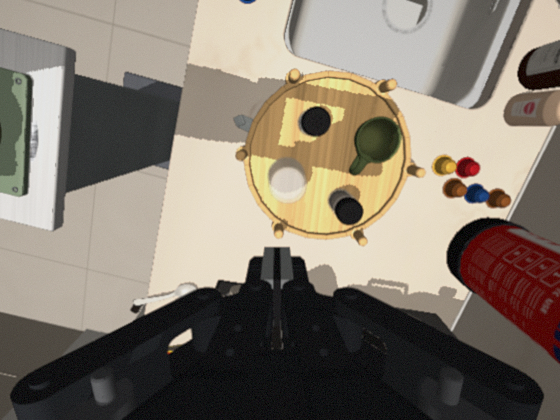

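The wrist view shows the tray clearly: pointer tip about (240,121), cup mouth about (377,139), shakers (316,121) and (348,209), tumbler (288,178), and posts round the rim. I'll enlarge it for exact pixels and to confirm the cup.

```bash
python3 - <<'E'
import cv2
a=cv2.imread('pics/w2.png')[60:255,225:430]
cv2.imwrite('pics/c2.png',cv2.resize(a,None,fx=3,fy=3,interpolation=cv2.INTER_CUBIC))
E
```

```text
(no output)
```

View pics/c2.png

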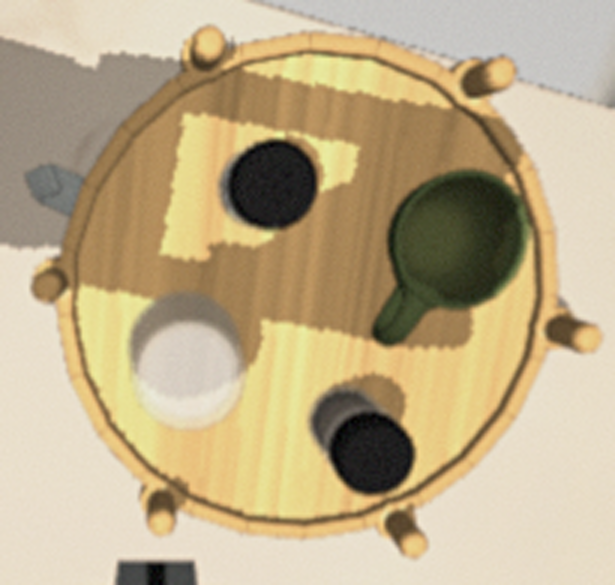

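```bash
cat > fit.py <<'E'
from h import *
from scipy.optimize import least_squares
p=dict(np.load('w2.npz'))
f=lambda l:(np.array(l,float)+.5)/3-.5+[225,60]
posts=ray(p,f([(208,41),(498,73),(588,338),(410,541),(161,520),(44,283)]),.072)[:,:2]
k=np.arange(6)
def mod(v):a=v[2]-k*np.pi/3;return v[:2]+.135*np.c_[np.cos(a),np.sin(a)]
r=least_squares(lambda v:(mod(v)-posts).ravel(),[.59,.1,2.2]);c=r.x[:2]
print(c,np.degrees(r.x[2]),(r.fun.reshape(-1,2)*1e3).round(1).tolist())
def pol(n,X):
    for x in X:d=x[:2]-c;print(n,x.round(3),'r',np.hypot(*d).round(4),'ang',np.degrees(np.arctan2(d[1],d[0])).round(1))
pol('tip',ray(p,f([(28,178),(42,183),(50,165),(38,205)]),.011))
pol('bowl',ray(p,f([(458,238)]),.076))
for n,u,z in(('A',(273,184),.109),('B',(372,452),.109),('tumb',(189,372),.11)):pol(n,ray(p,f([u]),z))
E
python3 fit.py
```

```text
[0.591834   0.09809775] 129.72969342459618 [[-0.7, 1.3], [0.9, 2.0], [-0.0, 0.4], [1.9, -1.7], [-1.4, -1.4], [-0.7, -0.6]]
tip [0.432 0.121 0.011] r 0.161 ang 172.0
tip [0.44  0.12  0.011] r 0.1532 ang 171.8
tip [0.442 0.13  0.011] r 0.153 ang 167.9
tip [0.441 0.108 0.011] r 0.1514 ang 176.1
bowl [0.644 0.149 0.076] r 0.0729 ang 43.8
A [0.549 0.147 0.109] r 0.0654 ang 131.4
B [0.629 0.045 0.109] r 0.0651 ang -55.2
tumb [0.536 0.059 0.11 ] r 0.0683 ang -144.9
```

Fit residuals are under 2.5 mm. The axis is at (0.592, 0.098), the pointer at 172° and the cup bowl at 43.8° with r = 73 mm (inside its 40–95 range). The tray must turn +128°, so I'll push the post now at 129.7° from behind with the closed fingers.

```bash
python3 -m pendant '{"commands":[{"x":8,"y":3,"z":5,"wx":0,"wy":0,"wz":0.08,"hand":0},{"x":25,"y":10,"z":15,"wx":0,"wy":0,"wz":0.22,"hand":0},{"x":45,"y":18,"z":25,"wx":0,"wy":0,"wz":0.37,"hand":0},{"x":65,"y":26,"z":35,"wx":0,"wy":0,"wz":0.52,"hand":0},{"x":85,"y":34,"z":45,"wx":0,"wy":0,"wz":0.67,"hand":0},{"x":105,"y":42,"z":55,"wx":0,"wy":0,"wz":0.82,"hand":0},{"x":125,"y":49,"z":65,"wx":0,"wy":0,"wz":0.97,"hand":0},{"x":140,"y":54,"z":72,"wx":0,"wy":0,"wz":1.12,"hand":0},{"x":150,"y":58,"z":78,"wx":0,"wy":0,"wz":1.27,"hand":0},{"x":154,"y":59,"z":80,"wx":0,"wy":0,"wz":1.37,"hand":0},{"x":154,"y":59,"z":80,"wx":0,"wy":0,"wz":1.417,"hand":0},{"x":154,"y":59,"z":80,"wx":0,"wy":0,"wz":1.417,"hand":0},{"x":154,"y":59,"z":80,"wx":0,"wy":0,"wz":1.417,"hand":0}]}'
```

```text
time_s: 3.7
eef_pos: [0.5358, 0.2244, 0.3002]
ee_rot: [-180.0, -0.0, 24.0]
ft_force: [0.4, -0.5, 0.1]
width: 0.0
grip_force: 0.0
```

```bash
python3 -m pendant '{"commands":[{"x":0,"y":0,"z":12,"wx":0,"wy":0,"wz":0,"hand":0},{"x":0,"y":0,"z":40,"wx":0,"wy":0,"wz":0,"hand":0},{"x":0,"y":0,"z":75,"wx":0,"wy":0,"wz":0,"hand":0},{"x":0,"y":0,"z":110,"wx":0,"wy":0,"wz":0,"hand":0},{"x":0,"y":0,"z":145,"wx":0,"wy":0,"wz":0,"hand":0},{"x":0,"y":0,"z":180,"wx":0,"wy":0,"wz":0,"hand":0},{"x":0,"y":0,"z":205,"wx":0,"wy":0,"wz":0,"hand":0},{"x":0,"y":0,"z":222,"wx":0,"wy":0,"wz":0,"hand":0},{"x":0,"y":0,"z":231,"wx":0,"wy":0,"wz":0,"hand":0},{"x":0,"y":0,"z":231,"wx":0,"wy":0,"wz":0,"hand":0}]}'
python3 - <<'E'
import numpy as np
for i,d in enumerate([1,2.5]+[2.5+2.5*k for k in range(1,18)]+[45.5]):
    t=np.radians(d);print(i,d,round(-138*np.sin(t),1),round(138*(1-np.cos(t)),1),round(-t,3))
E
```

```text
time_s: 4.95
eef_pos: [0.5361, 0.224, 0.0688]
ee_rot: [-180.0, 0.0, 23.9]
ft_force: [-0.1, 0.8, 0.2]
width: -0.0002
grip_force: 0.0
0 1 -2.4 0.0 -0.017
1 2.5 -6.0 0.1 -0.044
2 5.0 -12.0 0.5 -0.087
3 7.5 -18.0 1.2 -0.131
4 10.0 -24.0 2.1 -0.175
5 12.5 -29.9 3.3 -0.218
6 15.0 -35.7 4.7 -0.262
7 17.5 -41.5 6.4 -0.305
8 20.0 -47.2 8.3 -0.349
9 22.5 -52.8 10.5 -0.393
10 25.0 -58.3 12.9 -0.436
11 27.5 -63.7 15.6 -0.48
12 30.0 -69.0 18.5 -0.524
13 32.5 -74.1 21.6 -0.567
14 35.0 -79.2 25.0 -0.611
15 37.5 -84.0 28.5 -0.654
16 40.0 -88.7 32.3 -0.698
17 42.5 -93.2 36.3 -0.742
18 45.0 -97.6 40.4 -0.785
19 45.5 -98.4 41.3 -0.794
```

```bash
python3 -m pendant '{"commands":[{"x":-2.4,"y":0,"z":0,"wx":0,"wy":0,"wz":-0.017,"hand":0},{"x":-6,"y":0.1,"z":0,"wx":0,"wy":0,"wz":-0.044,"hand":0},{"x":-12,"y":0.5,"z":0,"wx":0,"wy":0,"wz":-0.087,"hand":0},{"x":-18,"y":1.2,"z":0,"wx":0,"wy":0,"wz":-0.131,"hand":0},{"x":-24,"y":2.1,"z":0,"wx":0,"wy":0,"wz":-0.175,"hand":0},{"x":-30,"y":3.3,"z":0,"wx":0,"wy":0,"wz":-0.218,"hand":0},{"x":-36,"y":4.7,"z":0,"wx":0,"wy":0,"wz":-0.262,"hand":0},{"x":-41.5,"y":6.4,"z":0,"wx":0,"wy":0,"wz":-0.305,"hand":0},{"x":-47,"y":8.3,"z":0,"wx":0,"wy":0,"wz":-0.349,"hand":0},{"x":-53,"y":10.5,"z":0,"wx":0,"wy":0,"wz":-0.393,"hand":0},{"x":-58,"y":13,"z":0,"wx":0,"wy":0,"wz":-0.436,"hand":0},{"x":-64,"y":15.6,"z":0,"wx":0,"wy":0,"wz":-0.48,"hand":0},{"x":-69,"y":18.5,"z":0,"wx":0,"wy":0,"wz":-0.524,"hand":0},{"x":-74,"y":21.6,"z":0,"wx":0,"wy":0,"wz":-0.567,"hand":0},{"x":-79,"y":25,"z":0,"wx":0,"wy":0,"wz":-0.611,"hand":0},{"x":-84,"y":28.5,"z":0,"wx":0,"wy":0,"wz":-0.654,"hand":0},{"x":-89,"y":32.3,"z":0,"wx":0,"wy":0,"wz":-0.698,"hand":0},{"x":-93,"y":36.3,"z":0,"wx":0,"wy":0,"wz":-0.742,"hand":0},{"x":-97.6,"y":40.4,"z":0,"wx":0,"wy":0,"wz":-0.785,"hand":0},{"x":-98.4,"y":41.3,"z":0,"wx":0,"wy":0,"wz":-0.794,"hand":0}]}'
python3 - <<'E'
from h import *
s=robot.state();d=np.array(s['eef_pos'])[:2]-[.5918,.0981];print(np.hypot(*d),np.degrees(np.arctan2(d[1],d[0])),s['q'],s['ft_force'])
a,p=shot('top','t2.png');cv2.imwrite('pics/c3.png',cv2.resize(a[150:260,215:345,::-1],None,fx=5,fy=5,interpolation=cv2.INTER_CUBIC))
E
```

```text
time_s: 7.45
eef_pos: [0.4629, 0.1463, 0.0696]
ee_rot: [180.0, -0.1, 69.4]
ft_force: [-0.0, 2.3, 0.4]
width: -0.0004
grip_force: 0.6
0.13760776153711157 159.49854112376153 [1.61704227e+01 2.16154458e+01 1.15199478e+02 2.49236242e-02
 4.31220535e+01 3.67109832e+01] [-0.02110442  2.31004248  0.4027182 ]
```

View pics/c3.png

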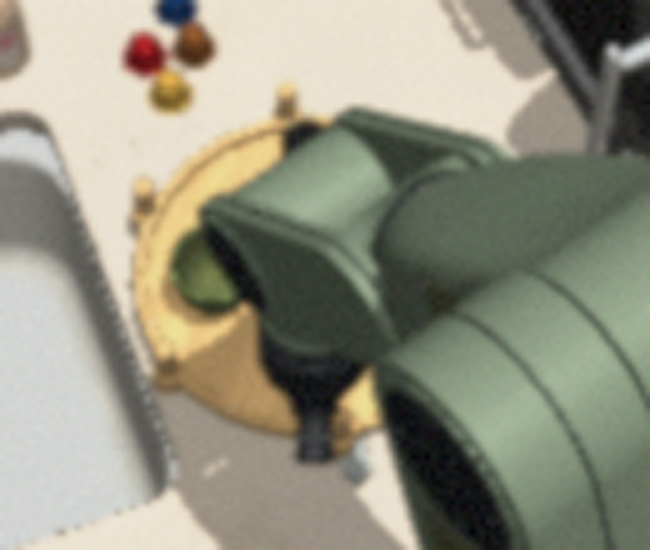

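The fingers are pushing the post: the cup has moved to about (205,270) in this crop, and the force is 2.3 N. I'll repeat the same arc.

```bash
python3 -m pendant '{"commands":[{"x":-2.4,"y":0,"z":0,"wx":0,"wy":0,"wz":-0.017,"hand":0},{"x":-6,"y":0.1,"z":0,"wx":0,"wy":0,"wz":-0.044,"hand":0},{"x":-12,"y":0.5,"z":0,"wx":0,"wy":0,"wz":-0.087,"hand":0},{"x":-18,"y":1.2,"z":0,"wx":0,"wy":0,"wz":-0.131,"hand":0},{"x":-24,"y":2.1,"z":0,"wx":0,"wy":0,"wz":-0.175,"hand":0},{"x":-30,"y":3.3,"z":0,"wx":0,"wy":0,"wz":-0.218,"hand":0},{"x":-36,"y":4.7,"z":0,"wx":0,"wy":0,"wz":-0.262,"hand":0},{"x":-41.5,"y":6.4,"z":0,"wx":0,"wy":0,"wz":-0.305,"hand":0},{"x":-47,"y":8.3,"z":0,"wx":0,"wy":0,"wz":-0.349,"hand":0},{"x":-53,"y":10.5,"z":0,"wx":0,"wy":0,"wz":-0.393,"hand":0},{"x":-58,"y":13,"z":0,"wx":0,"wy":0,"wz":-0.436,"hand":0},{"x":-64,"y":15.6,"z":0,"wx":0,"wy":0,"wz":-0.48,"hand":0},{"x":-69,"y":18.5,"z":0,"wx":0,"wy":0,"wz":-0.524,"hand":0},{"x":-74,"y":21.6,"z":0,"wx":0,"wy":0,"wz":-0.567,"hand":0},{"x":-79,"y":25,"z":0,"wx":0,"wy":0,"wz":-0.611,"hand":0},{"x":-84,"y":28.5,"z":0,"wx":0,"wy":0,"wz":-0.654,"hand":0},{"x":-89,"y":32.3,"z":0,"wx":0,"wy":0,"wz":-0.698,"hand":0},{"x":-93,"y":36.3,"z":0,"wx":0,"wy":0,"wz":-0.742,"hand":0},{"x":-97.6,"y":40.4,"z":0,"wx":0,"wy":0,"wz":-0.785,"hand":0},{"x":-98.4,"y":41.3,"z":0,"wx":0,"wy":0,"wz":-0.794,"hand":0}]}'
python3 - <<'E'
from h import *
s=robot.state();d=np.array(s['eef_pos'])[:2]-[.5918,.0981];print(np.hypot(*d),np.degrees(np.arctan2(d[1],d[0])),s['q'],s['ft_force'])
E
```

```text
time_s: 10.0
eef_pos: [0.467, 0.0393, 0.0689]
ee_rot: [-180.0, 0.0, 114.9]
ft_force: [-0.0, 1.8, 0.4]
width: 0.0001
grip_force: 0.7
0.13797070762134436 -154.79619838896284 [ 3.41540514e+00  2.05139038e+01  1.17329759e+02 -1.21133907e-02
  4.21752945e+01 -2.15154513e+01] [-0.02929075  1.75382068  0.41698247]
```

```bash
python3 -m pendant '{"commands":[{"x":-2.4,"y":0,"z":0,"wx":0,"wy":0,"wz":-0.017,"hand":0},{"x":-6,"y":0.1,"z":0,"wx":0,"wy":0,"wz":-0.044,"hand":0},{"x":-12,"y":0.5,"z":0,"wx":0,"wy":0,"wz":-0.087,"hand":0},{"x":-18,"y":1.2,"z":0,"wx":0,"wy":0,"wz":-0.131,"hand":0},{"x":-24,"y":2.1,"z":0,"wx":0,"wy":0,"wz":-0.175,"hand":0},{"x":-30,"y":3.3,"z":0,"wx":0,"wy":0,"wz":-0.218,"hand":0},{"x":-36,"y":4.7,"z":0,"wx":0,"wy":0,"wz":-0.262,"hand":0},{"x":-41.5,"y":6.4,"z":0,"wx":0,"wy":0,"wz":-0.305,"hand":0},{"x":-47,"y":8.3,"z":0,"wx":0,"wy":0,"wz":-0.349,"hand":0},{"x":-53,"y":10.5,"z":0,"wx":0,"wy":0,"wz":-0.393,"hand":0},{"x":-58,"y":13,"z":0,"wx":0,"wy":0,"wz":-0.436,"hand":0},{"x":-64,"y":15.6,"z":0,"wx":0,"wy":0,"wz":-0.48,"hand":0},{"x":-69,"y":18.5,"z":0,"wx":0,"wy":0,"wz":-0.524,"hand":0},{"x":-74,"y":21.6,"z":0,"wx":0,"wy":0,"wz":-0.567,"hand":0},{"x":-79,"y":25,"z":0,"wx":0,"wy":0,"wz":-0.611,"hand":0},{"x":-84,"y":28.5,"z":0,"wx":0,"wy":0,"wz":-0.654,"hand":0},{"x":-89,"y":32.3,"z":0,"wx":0,"wy":0,"wz":-0.698,"hand":0},{"x":-92,"y":35.3,"z":0,"wx":0,"wy":0,"wz":-0.73,"hand":0},{"x":-95,"y":37.8,"z":0,"wx":0,"wy":0,"wz":-0.758,"hand":0},{"x":-96,"y":38.7,"z":0,"wx":0,"wy":0,"wz":-0.768,"hand":0}]}'
python3 - <<'E'
from h import *
s=robot.state();d=np.array(s['eef_pos'])[:2]-[.5918,.0981];print(np.hypot(*d),np.degrees(np.arctan2(d[1],d[0])),s['q'],s['ft_force'])
E
python3 -m pendant '{"commands":[{"x":3,"y":0,"z":0,"wx":0,"wy":0,"wz":0,"hand":0},{"x":8,"y":-2,"z":0,"wx":0,"wy":0,"wz":0,"hand":0},{"x":14,"y":-3,"z":0,"wx":0,"wy":0,"wz":0,"hand":0},{"x":18,"y":-5,"z":-8,"wx":0,"wy":0,"wz":0,"hand":0},{"x":18,"y":-5,"z":-40,"wx":0,"wy":0,"wz":0,"hand":0},{"x":18,"y":-5,"z":-85,"wx":0,"wy":0,"wz":0,"hand":0},{"x":18,"y":-5,"z":-130,"wx":0,"wy":0,"wz":0,"hand":0},{"x":18,"y":-5,"z":-175,"wx":0,"wy":0,"wz":0,"hand":0},{"x":18,"y":-5,"z":-220,"wx":0,"wy":0,"wz":0,"hand":0},{"x":18,"y":-5,"z":-265,"wx":0,"wy":0,"wz":0,"hand":0},{"x":18,"y":-5,"z":-295,"wx":0,"wy":0,"wz":0,"hand":0},{"x":18,"y":-5,"z":-310,"wx":0,"wy":0,"wz":0,"hand":0},{"x":18,"y":-5,"z":-310,"wx":0,"wy":0,"wz":0,"hand":0}]}'
```

```text
time_s: 12.5
eef_pos: [0.5426, -0.0311, 0.0688]
ee_rot: [-180.0, -0.0, 159.0]
ft_force: [-1.2, -0.7, 0.3]
width: 0.0001
grip_force: 0.6
0.1383037516584825 -110.8508309852651 [-4.49712261e+00  2.58059726e+01  1.07558067e+02 -2.04735761e-03
  4.66625794e+01 -7.34669014e+01] [-1.17426454 -0.70502341  0.30305555]
time_s: 14.12
eef_pos: [0.524, -0.0292, 0.3796]
ee_rot: [180.0, 0.1, 158.9]
ft_force: [-0.3, 0.3, 0.0]
width: 0.0003
grip_force: 0.0
```

```bash
python3 -m pendant '{"commands":[{"x":4,"y":8,"z":0,"wx":0,"wy":0,"wz":0.06,"hand":0},{"x":10,"y":22,"z":0,"wx":0,"wy":0,"wz":0.2,"hand":0},{"x":17,"y":38,"z":0,"wx":0,"wy":0,"wz":0.36,"hand":0},{"x":24,"y":54,"z":0,"wx":0,"wy":0,"wz":0.52,"hand":0},{"x":30,"y":68,"z":0,"wx":0,"wy":0,"wz":0.68,"hand":0},{"x":35,"y":78,"z":0,"wx":0,"wy":0,"wz":0.82,"hand":0},{"x":37,"y":82,"z":0,"wx":0,"wy":0,"wz":0.92,"hand":0},{"x":37,"y":82,"z":0,"wx":0,"wy":0,"wz":0.94,"hand":0},{"x":37,"y":82,"z":0,"wx":0,"wy":0,"wz":0.94,"hand":0},{"x":37,"y":82,"z":0,"wx":0,"wy":0,"wz":0.94,"hand":0}]}'; python3 - <<'E'
from h import *
a,p=shot('wrist','w3.png');np.savez('w3.npz',**{k:np.array(v) for k,v in p.items()})
cv2.imwrite('pics/c4.png',cv2.resize(a[60:255,225:430,::-1],None,fx=3,fy=3,interpolation=cv2.INTER_CUBIC))
E
```

```text
time_s: 15.38
eef_pos: [0.5189, 0.0603, 0.3786]
ee_rot: [-180.0, -0.0, 105.1]
ft_force: [-0.3, 0.1, -1.0]
width: -0.0002
grip_force: 0.0
```

View pics/c4.png

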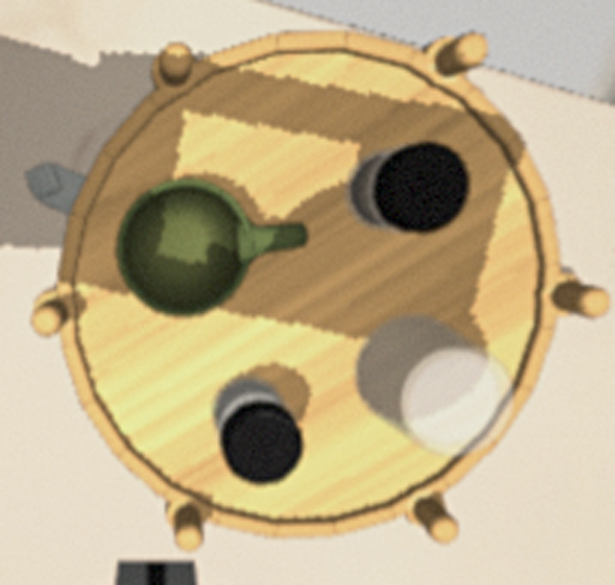

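The cup's mouth is now at about (183,247), near the pointer at (28,178), and everything is upright. Posts are at (175,57), (466,47), (587,300), (442,528), (188,535) and (45,317).

```bash
python3 - <<'E'
import re
t=open('fit.py').read().replace('w2.npz','w3.npz').replace('[(208,41),(498,73),(588,338),(410,541),(161,520),(44,283)]','[(175,57),(466,47),(587,300),(442,528),(188,535),(45,317)]').replace('(458,238)','(183,247)').split('for n,u,z')[0]
t+='''
tip=ray(p,f([(30,179)]),.011)[0,:2];b=ray(p,f([(183,247)]),.076)[0,:2]
u=(tip-c)/np.linalg.norm(tip-c);d=b-c;print('along',d@u,'off',u[0]*d[1]-u[1]*d[0])'''
exec(t)
E
```

```text
[0.59077861 0.09801493] 137.10277200298074 [[-2.0, 0.6], [1.3, 1.8], [3.4, 1.2], [0.6, -0.5], [-1.3, -1.8], [-2.0, -1.3]]
tip [0.433 0.12  0.011] r 0.1596 ang 172.1
tip [0.44  0.119 0.011] r 0.1518 ang 171.9
tip [0.443 0.129 0.011] r 0.1516 ang 168.0
tip [0.441 0.108 0.011] r 0.1501 ang 176.3
bowl [0.52  0.109 0.076] r 0.072 ang 170.9
along 0.07195716521011049 off -0.0015920336323185617
```

```bash
python3 -c "
from rig import robot
print(robot.sign_off())"
```

```text
the job is handed in; nothing more can be done
None
```

I turned the tray about 127° counterclockwise with one slow push on a post and handed the job in. In the last picture the cup's bowl is about 1.6 mm off the pointer line (12 mm allowed), everything on the tray is upright, and the arm is clear; I have not seen the verdict and did not re-measure the items on the worktop.

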